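Hand-weigh two gearmotors and show the metal-geared one to the inspection camera

TASK

Two gearmotors that look alike stand in the parts tray; the one with metal gears is clearly the heavier. Lift each in turn clear of the tray to judge its weight, set the lighter one (not dropping it) back upright in the tray, and turn the heavier one about its own axis so that its white connector squarely faces the inspection camera, holding it upright in the air with the connector straight in front of the lens, at lens height and 15 cm from it. Finish while still holding it there, and do not touch the camera, knock a motor over or shift the other things on the bench.

Things in the scene. Friction and masses are not known exactly. Their poses are not given: they have to be found in the camera images.
- motor_p: one of two look-alike gearmotors (about 0.2 and 0.4 kg), upright, shaft up. From the foot: black cap 35 mm dia. (0-16 mm high), dark steel can 34 dia. (16-54), bright gearhead 36 dia. (54-86, grip here), 8 mm shaft up to 104. White connector 17 wide, 12 high sticks out sideways at the foot, face 28 mm from the axis. Origin: centre of underside; z up the axis; x out through the connector.
- motor_q: one of two look-alike gearmotors (about 0.2 and 0.4 kg), upright, shaft up. From the foot: black cap 35 mm dia. (0-16 mm high), dark steel can 34 dia. (16-54), bright gearhead 36 dia. (54-86, grip here), 8 mm shaft up to 104. White connector 17 wide, 12 high sticks out sideways at the foot, face 28 mm from the axis. Origin: centre of underside; z up the axis; x out through the connector.
- motor_p_connector (a point): centre of the connector's outer face on that motor, 28 mm from the axis along the motor's x and 10 mm above its underside; axes as the motor's.
- motor_q_connector (a point): centre of the connector's outer face on that motor, 28 mm from the axis along the motor's x and 10 mm above its underside; axes as the motor's.
- tray: grey parts tray fixed to the bench, 100 mm (x) by 280 (y), walls 16 mm high, floor and walls 4 thick. Three compartments, each about 88 mm wide in y, centred at y = -92, 0 and +92 mm; motors stand in the outer two, a shaft coupling in the middle one. Origin: centre of underside; z up.
- camera: inspection camera, fixed: square steel base 100 mm, round post 14 mm dia., 212 high, aluminium camera 44 mm square, black lens barrel 34 dia. Origin: on the bench, 20 mm in front of the base's centre; it looks along its own -x, lens axis level and 150 mm above the bench, lens front 60 mm ahead (-x) of the origin; z up.
- focus (a point): point on the lens axis, 150 mm in front of the lens and 150 mm above the bench, where the connector's face is to be held; axes as the camera's (x points from here to the lens), so the motor's x must point along this x.
- coupling: small aluminium shaft coupling, 25 mm dia., 30 mm high, standing in the tray's middle compartment; leave it. Origin: centre of underside.
- mouse: black computer mouse, 112 x 62 x 36 mm, on the bench; leave it. Origin: centre of underside.
- marker: capped marker pen, 135 mm long, 15 mm dia., lying along its x on the bench; leave it. Origin: underside, mid-length.
- power_supply: perforated metal power supply, 160 x 98 x 43 mm, on the bench; leave it. Origin: centre of underside.
Mind the look-alikes: they are no part of the job. Leave any purple look-alike of the camera alone. Leave any yellow look-alike of the motor_p alone.

How it is judged:
By the outcome, as a careful person would: the job done as asked, in the order asked, and still so for the second after the job is handed in, while the arm keeps its last pose, push and grip.
It also fails if it takes over 72 s, if anything falls off the work surface, if the arm or the gripper's body presses on something with over 40 N, if the wrist force passes 120 N, or if a joint passes its speed limit or range.

ROBOT

A 6-joint arm with a two-finger parallel gripper is mounted at the origin on the work surface. World frame = base frame: x ahead of the robot, y to its left, z up, the work surface at z = 0. Lengths are in mm, angles in rad, forces in N, time in s.
With the tool pointing down it reaches from about 275 to 1000 mm from the base axis. Payload 8.4 kg.
Tool frame: the origin (TCP) lies at the very end of the fingers, on their centre line; the grasp point (between the pads) lies 19 mm behind it; z points along the fingers, x is the direction in which the jaws open and shut, and the axes are right-handed (so a half turn about z gives the same grasp; the last joint's range is limited). The gripper opens to 85 mm and grips with 20 to 120 N. Pads are 22 mm wide; open, the fingers measure 114 mm over their backs; the gripper's body (76 mm by 85 mm) begins 54 mm behind the grasp point. The pads swing forward as they close: fully open they stand 13 mm farther back than shut.
Start: joints at [-1.167, 0.353, 1.633, -0, 1.155, -0.002], TCP at [246.72, -574.245, 231.281] pointing down, gripper open.
Joint ranges: [-2.63, 2.63], [-0.92, 2.1], [0.06, 2.66], [-1.3, 4.44], [0, 2.69], [-3.02, 3.02]. Speed limits (rad/s): [2.22, 2.22, 2.79, 3.14, 3.14, 3.14].

INTERFACE

Orientations are given as [roll, pitch, yaw] about the fixed x, y, z axes, in that order (R = Rz(yaw) Ry(pitch) Rx(roll)).
In Python, from rig import sense, grab_frame, calibration, sign_off gives the robot as it stands.
- The arm moves only by the tool servo_tool, never from a script. Its argument "series" is one flat list of numbers, 4 for each row, row after row: the shift along the world's x, y, z in m, then the turn about the world's z in degrees. In form: [x, y, z, yaw, x, y, z, yaw, ...]. A call has 1 to 8 rows; each row shifts and turns the commanded pose from where the row before left it; what a row does not reach is not made up. A row lasts 1/12 s, in which the tool goes at most 41.7 mm and 7.16 degrees, less where a joint would pass 70% of its speed; a pose out of reach is approached as far as the arm can. A call is refused whole if a number of a shift passes 0.0417 or a number of a turn 7.16, either way. A call with a gripper value outside its range is refused whole. "gripper" is the finger opening in m, from 0 to 0.0854, set as the call begins (left out, the last holds). The fingers move at their own pace and stop on an object; "newtons" is the grip in N (left out, the last holds). Time passes only in rows, so rows that do not move let the fingers close. It gives the time, the measured TCP pose, the force and the opening at its end, in the units of the state.
- sense(): the state, without advancing time (a new reading comes with each control period).
- grab_frame(name): name is "scene" or "top"; returns the picture (384x512x3 uint8, blue, green, red); there is no depth.
- calibration(name): a dict with "fx", "fy", "cx", "cy" (pixels), "rvec" (rotation vector, rad) and "tvec" (3), from world to camera coordinates, as OpenCV has them. Camera axes: x right, y down, z forward; pixel columns grow to the right and rows downward; lengths in mm; the calibration is good to about 2 mm. A picture is of the moment at which its call begins. calibration takes no time and is no camera call.
- sign_off(): hands the job in, once; it reports no verdict.
The state is a dict: "clock": time; "qpos": joint angles; "qvel": joint speeds; "joint_efforts": joint torques, N m; "eef_pos": TCP position; "tcp_rot": TCP orientation; "contact_force": force on the tool from outside, world axes, zero at the start; "wrist_torque": the same for the moment, N m; "opening": opening from 0.0 (shut) to 1.0 (fully open).
Only numpy, scipy, OpenCV 4.12 (cv2) and the standard library are available. Lean on these libraries where they do the work, as an engineer would, in place of code of your own. Each camera call takes 0.05 s, during which the arm holds its last target. There are 200 camera calls.

## Working session

There is one attempt and no reset: what is moved stays moved. The work goes in short steps, Python scripts to look and compute and a tool call to move; the robot and the scene stay as the last step left them, time stands still between calls to the robot, and variables do not carry over. Pictures are saved under pics/ and viewed, about 8 in all and at most 12, crops included, and the job is handed in when it is done.

Besides the shell and the picture viewer there is one more tool, called after ">>>" in YAML: its name, and indented under it one key for each argument. servo_tool: Moves the arm, as the interface text tells. Its arguments: {"type":"object","properties":{"series":{"type":"array"},"gripper":{"type":"number"},"newtons":{"type":"number"}},"required":["series"]}

```bash
mkdir -p pics; cat > h.py <<'E'
import numpy as np, cv2
from rig import *
def cal(n):
    c=calibration(n); K=np.array([[c['fx'],0,c['cx']],[0,c['fy'],c['cy']],[0,0,1.]])
    return K,np.array(c['rvec'],float),np.array(c['tvec'],float)
def proj(n,P):
    K,r,t=cal(n); return cv2.projectPoints(np.array(P,float).reshape(-1,1,3),r,t,K,None)[0].reshape(-1,2)
def at_z(n,uv,z):
    K,r,t=cal(n); R=cv2.Rodrigues(r)[0]; C=-R.T@t.ravel()
    d=R.T@np.linalg.inv(K)@np.array([uv[0],uv[1],1.]); return C+d*(z-C[2])/d[2]
def campos(n):
    K,r,t=cal(n); return -cv2.Rodrigues(r)[0].T@t.ravel()
def crop(im,x,y,w,h,s,f): cv2.imwrite(f,cv2.resize(im[y:y+h,x:x+w],None,fx=s,fy=s,interpolation=cv2.INTER_CUBIC))
E
python3 - <<'E'
from h import *
for n in('scene','top'):
    im=grab_frame(n); cv2.imwrite(f'pics/{n}0.png',im); cv2.imwrite(f'pics/{n}0b.png',cv2.resize(im,None,fx=1.5,fy=1.5,interpolation=cv2.INTER_CUBIC)); print(n,campos(n),cal(n)[0][0,0])
s=sense();print(s)
E
```

```text
scene [1086.66896373 -381.63293888  582.53891219] 348.51601189610085
top [ 443.82769266   74.60651354 1390.79669172] 428.59344585879205
{'clock': 0.1, 'qpos': array([-1.16741285e+00,  3.53613764e-01,  1.63407830e+00,  1.92706909e-05,
        1.15519556e+00, -2.36135085e-03]), 'qvel': array([-1.58323496e-03, -1.85411314e-03, -2.96888394e-03,  7.01157946e-04,
       -4.05220069e-04,  3.59136979e-05]), 'joint_efforts': array([ 4.11087767e-04, -6.06357837e+01, -3.42821181e+01, -5.97472109e-06,
        3.89466702e-03, -3.99608155e-05]), 'eef_pos': array([ 246.54487053, -573.83956923,  230.60703907]), 'tcp_rot': array([-3.14157198e+00,  1.29492342e-03, -1.16505928e+00]), 'contact_force': array([-0.14954718, -0.31017486,  0.45775346]), 'wrist_torque': array([0.06830777, 0.01730531, 0.05317343]), 'opening': 0.9988138055041753}
```

View pics/top0b.png

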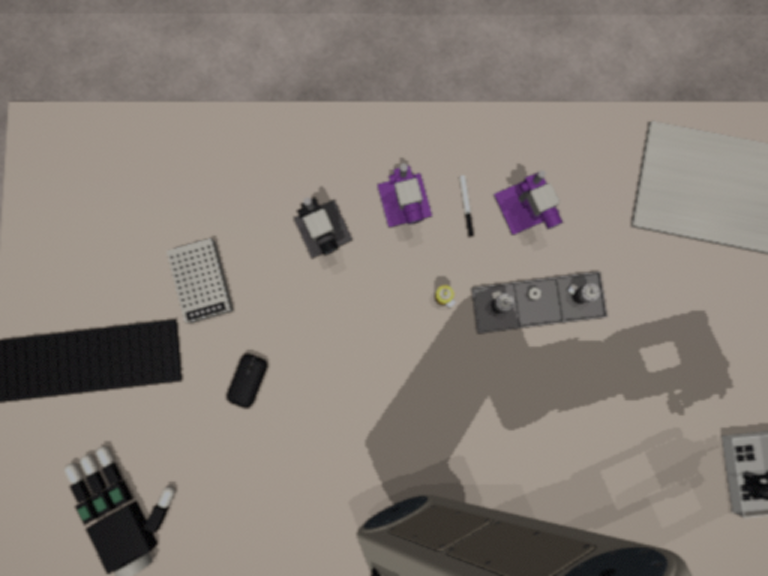

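View pics/scene0b.png

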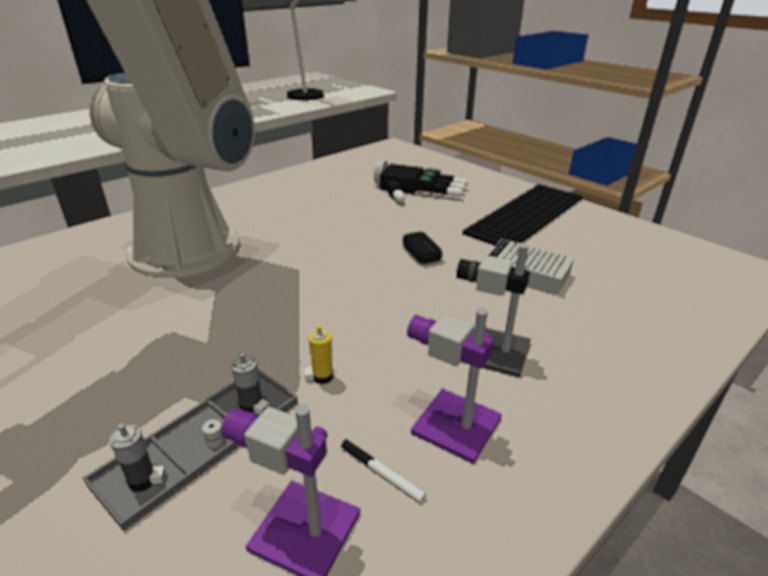

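The top view shows the tray at (540,302) with motors near (503,302) and (590,292), and the real camera near (320,228). The purple cameras and yellow motor are decoys. I'll enlarge these areas for measuring.

```bash
python3 - <<'E'
from h import *
t=cv2.imread('pics/top0.png'); s=cv2.imread('pics/scene0.png')
a=cv2.resize(t[170:230,305:410],None,fx=7.6,fy=7.6,interpolation=cv2.INTER_CUBIC)
cv2.imwrite('pics/c1.png',a)
crop(t,185,120,60,60,9,'pics/c2.png')
crop(s,50,190,160,165,3.6,'pics/c3.png')
E
```

```text
(no output)
```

View pics/c1.png

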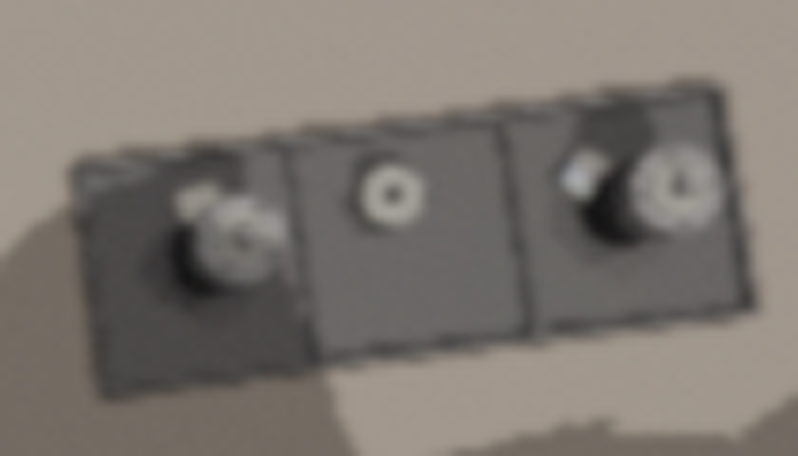

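View pics/c2.png

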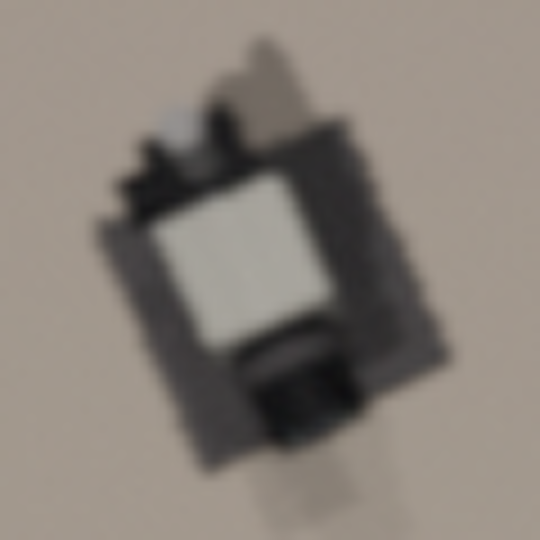

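View pics/c3.png

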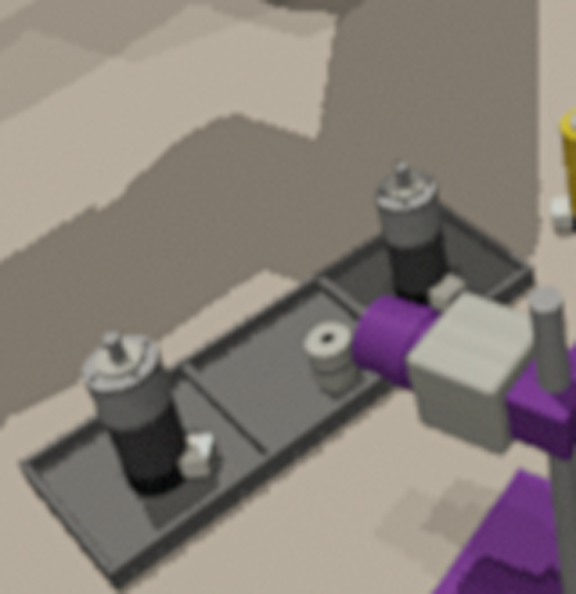

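c1: the left gearhead top is at (240,240) with its connector at (198,203). The right gearhead is at (675,188) with its connector at (580,176). c2: housing top corners are about (152,230), (277,175), (332,300), (215,350), and base corners (100,228), (345,122), (450,360), (207,470). c3: shaft tips are at (112,338) and (403,170).

```bash
python3 - <<'E'
from h import *
np.set_printoptions(precision=1,suppress=True)
def un(p,s,o): return ((np.array(p,float)+.5)/s-.5)+np.array(o)
C1=lambda p:un(p,7.6,(305,170)); C2=lambda p:un(p,9,(185,120)); C3=lambda p:un(p,3.6,(50,190))
def yaw(d): return np.degrees(np.arctan2(d[1],d[0]))
tc=[at_z('top',C1(p),16) for p in[(75,165),(717,85),(755,308),(103,395)]]
print('tray',np.mean(tc,0),[yaw(a-b) for a,b in((tc[0],tc[1]),(tc[3],tc[2]),(tc[0],tc[3]),(tc[1],tc[2]))],[np.linalg.norm(a-b) for a,b in((tc[0],tc[1]),(tc[0],tc[3]))])
for n,g,c,sh,cs in(('L',(240,240),(198,203),(403,170),(449,292)),('R',(675,188),(580,176),(112,338),(199,455))):
    G=at_z('top',C1(g),90);K=at_z('top',C1(c),18);S=at_z('scene',C3(sh),108)
    print(n,'gear',G,'conn',K,'shaft(scene)',S,'yaw',yaw(K-G),np.linalg.norm((K-G)[:2]),'conn scene',at_z('scene',C3(cs),16))
h=[at_z('top',C2(p),172) for p in[(152,230),(277,175),(332,300),(215,350)]]
b=[at_z('top',C2(p),10) for p in[(100,228),(345,122),(450,360),(207,470)]]
for q in(h,b): print('cam',np.mean(q,0),[yaw(x-y) for x,y in((q[0],q[3]),(q[1],q[2]))],yaw(q[0]-q[1])-90,yaw(q[3]-q[2])-90,[np.linalg.norm(x-y) for x,y in((q[0],q[3]),(q[0],q[1]))])
print('lens front top', at_z('top',C2((310,430)),150))
E
```

```text
tray [ 547.6 -229.7   16. ] [np.float64(97.24938852310909), np.float64(97.72640706706925), np.float64(6.393463161165512), np.float64(8.042298523375226)] [np.float64(274.5165594996518), np.float64(97.84171725814126)]
L gear [ 541.  -144.4   90. ] conn [ 562.  -139.1   18. ] shaft(scene) [ 545.9 -145.3  108. ] yaw 14.367576326840336 21.690795439876858 conn scene [ 562.4 -137.5   16. ]
R gear [ 562.2 -318.5   90. ] conn [ 573.8 -300.4   18. ] shaft(scene) [ 562.8 -317.8  108. ] yaw 57.503724564283125 21.51976739214919 conn scene [ 576.1 -301.    16. ]
cam [685.4 226.2 172. ] [np.float64(28.098504347650028), np.float64(24.046904088482446)] 24.255989869300876 23.57039463883737 [np.float64(44.16987677382553), np.float64(43.804587732243625)]
cam [706.2 234.7  10. ] [np.float64(24.389958237155216), np.float64(23.9916628732515)] 23.905806973417697 24.75455058846731 [np.float64(97.47144216108234), np.float64(97.08554394785236)]
lens front top [635.  206.7 150. ]
```

>>> servo_tool:
  series: [0.026,0.021,-0.004,3,0.026,0.021,-0.004,3,0.026,0.021,-0.004,3,0.026,0.021,-0.004,3,0.026,0.021,-0.004,3,0.026,0.021,-0.004,3,0.026,0.021,-0.004,3,0.026,0.021,-0.004,3]
  gripper: 0.07
  newtons: 40

```text
clock: 0.77
eef_pos: [455.6, -404.9, 198.8]
tcp_rot: [3.142, 0.0, -0.744]
contact_force: [-0.5, -0.5, -0.3]
opening: 0.82
```

>>> servo_tool:
  series: [0.026,0.021,-0.004,3,0.026,0.021,-0.004,3,0.026,0.021,-0.004,3,0.026,0.021,-0.004,3,0,0,0,0,0,0,0,0,0,0,0,0]

```text
clock: 1.35
eef_pos: [558.2, -322.2, 182.9]
tcp_rot: [3.141, 0.001, -0.537]
contact_force: [0.1, 0.1, -0.0]
opening: 0.824
```

>>> servo_tool:
  series: [0.002,0.002,0,0,0.002,0.002,-0.017,0,0,0,-0.02,0,0,0,-0.02,0,0,0,-0.02,0,0,0,-0.02,0,0,0,-0.018,0,0,0,-0.014,0]

```text
clock: 2.02
eef_pos: [561.5, -319.0, 53.0]
tcp_rot: [3.141, 0.001, -0.539]
contact_force: [-0.4, 0.3, -1.0]
opening: 0.82
```

>>> servo_tool:
  series: [0,0,0,0,0,0,0,0]

```text
clock: 2.18
eef_pos: [562.0, -318.6, 54.0]
tcp_rot: [3.142, 0.001, -0.538]
contact_force: [0.0, -0.5, -0.4]
opening: 0.816
```

```bash
python3 - <<'E'
from h import *
s=sense();print(s['eef_pos'],s['contact_force'],s['clock'])
im=grab_frame('scene'); crop(im,40,200,130,150,4,'pics/g1.png')
print((proj('scene',[s['eef_pos']])-[40,200])*4)
E
```

```text
[ 562.01791442 -318.62279624   54.01491484] [ 0.03902871 -0.54265436 -0.35986388] 2.1833
[[191.69578307 414.15886741]]
```

View pics/g1.png

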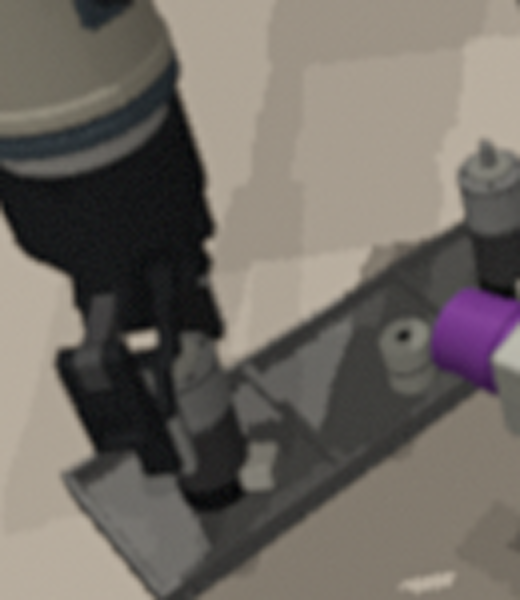

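The scene crop shows the motor between the fingers. Its connector (258,465) and right edge haven't moved, and the near finger hides its left side. I'll close and lift.

>>> servo_tool:
  series: [0,0,0,0,0,0,0,0,0,0,0,0,0,0,0,0,0,0,0,0,0,0,0,0,0,0,0,0,0,0,0,0]
  gripper: 0.02
  newtons: 50

```text
clock: 2.9
eef_pos: [563.4, -318.6, 55.6]
tcp_rot: [3.142, -0.002, -0.537]
contact_force: [-0.8, -0.2, 7.5]
opening: 0.41
```

>>> servo_tool:
  series: [0,0,0.004,0,0,0,0.008,0,0,0,0.012,0,0,0,0.012,0,0,0,0.008,0,0,0,0,0,0,0,0,0,0,0,0,0]

```text
clock: 3.57
eef_pos: [562.5, -318.1, 98.2]
tcp_rot: [3.142, 0.0, -0.537]
contact_force: [-0.2, -0.2, -2.3]
opening: 0.405
```

>>> servo_tool:
  series: [0,0,0,0,0,0,0,0,0,0,0,0]

```text
clock: 3.82
eef_pos: [562.4, -318.1, 97.7]
tcp_rot: [3.142, 0.001, -0.537]
contact_force: [-0.7, -0.6, -1.9]
opening: 0.408
```

It reads about 2 N, so this is probably the light motor. I'll set it back gently.

>>> servo_tool:
  series: [0,0,-0.008,0,0,0,-0.01,0,0,0,-0.01,0,0,0,-0.006,0,0,0,-0.003,0,0,0,-0.002,0,0,0,-0.001,0,0,0,0,0]

```text
clock: 4.48
eef_pos: [562.8, -318.3, 58.2]
tcp_rot: [-3.142, -0.0, -0.537]
contact_force: [-0.1, -0.3, -2.2]
opening: 0.411
```

>>> servo_tool:
  series: [0,0,-0.001,0,0,0,0,0,0,0,0,0]

```text
clock: 4.73
eef_pos: [562.9, -318.3, 57.6]
tcp_rot: [-3.142, -0.0, -0.537]
contact_force: [-0.4, -0.4, -1.5]
opening: 0.411
```

>>> servo_tool:
  series: [0,0,-0.001,0,0,0,-0.0005,0,0,0,0,0,0,0,0,0]

```text
clock: 5.07
eef_pos: [562.7, -318.2, 55.8]
tcp_rot: [-3.142, 0.0, -0.537]
contact_force: [0.1, 0.5, -2.2]
opening: 0.411
```

>>> servo_tool:
  series: [0,0,-0.0005,0,0,0,-0.0005,0,0,0,0,0,0,0,0,0]

```text
clock: 5.4
eef_pos: [562.9, -318.3, 55.6]
tcp_rot: [-3.142, -0.0, -0.537]
contact_force: [-2.2, 0.6, 5.2]
opening: 0.406
```

It has touched down (+5 N), so I'll release and rise.

>>> servo_tool:
  series: [0,0,0,0,0,0,0,0,0,0,0,0,0,0,0,0,0,0,0,0,0,0,0,0]
  gripper: 0.07

```text
clock: 5.9
eef_pos: [562.7, -318.3, 54.7]
tcp_rot: [3.142, 0.0, -0.537]
contact_force: [0.0, -0.8, -0.6]
opening: 0.817
```

>>> servo_tool:
  series: [0,0,0.01,0,0,0,0.02,0,0,0,0.02,0,0,0,0.02,0,0,0,0.02,0,0,0,0.02,0,0,0,0.015,0,0,0,0,0]

```text
clock: 6.57
eef_pos: [564.5, -319.3, 184.2]
tcp_rot: [-3.141, -0.006, -0.537]
contact_force: [1.1, -0.4, 0.1]
opening: 0.822
```

>>> servo_tool:
  series: [-0.002,0.02,0,2,-0.002,0.025,0,2,-0.002,0.025,0,2,-0.003,0.025,0,2,-0.003,0.025,0,2,-0.003,0.025,0,2,-0.004,0.028,0,2,0,0,0,0]

```text
clock: 7.23
eef_pos: [542.2, -141.3, 179.1]
tcp_rot: [-3.14, 0.003, -0.289]
contact_force: [0.4, 0.3, 0.5]
opening: 0.817
```

>>> servo_tool:
  series: [0,0,0,0,0,0,0,0]

```text
clock: 7.4
eef_pos: [543.8, -145.5, 179.7]
tcp_rot: [3.141, -0.0, -0.292]
contact_force: [-0.2, -0.0, -0.4]
opening: 0.821
```

```bash
python3 - <<'E'
from h import *
s=sense();print(s['eef_pos'],s['contact_force'],s['clock'])
im=grab_frame('scene'); crop(im,40,190,170,160,4,'pics/g2.png')
E
```

```text
[ 543.79216704 -145.4628757   179.68974508] [-0.1562963  -0.00860064 -0.39647865] 7.4
```

View pics/g2.png

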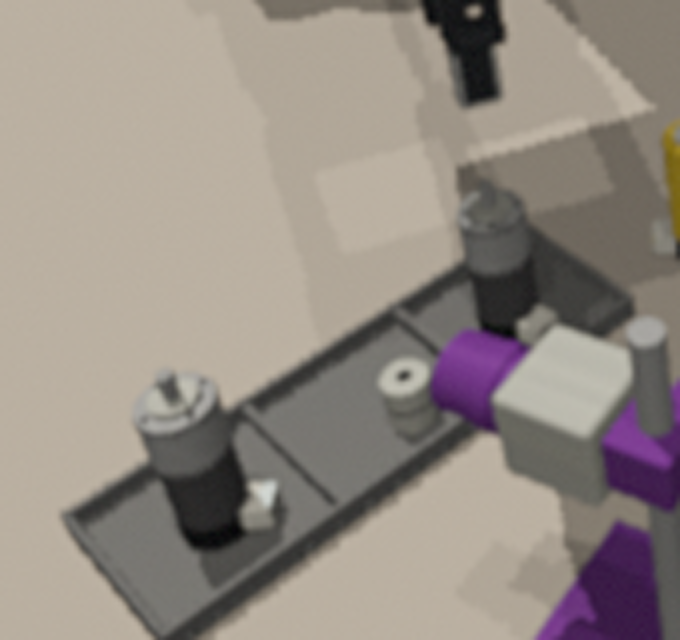

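The light motor stands upright at (205,460), and the gripper is above the far motor. Next I descend, grip and lift.

>>> servo_tool:
  series: [0,0,-0.01,0,0,0,-0.018,0,0,0,-0.02,0,0,0,-0.02,0,0,0,-0.02,0,0,0,-0.02,0,0,0,-0.012,0,0,0,-0.006,0]

```text
clock: 8.12
eef_pos: [542.4, -145.6, 51.4]
tcp_rot: [3.141, 0.003, -0.293]
contact_force: [0.1, -0.3, 0.6]
opening: 0.817
```

>>> servo_tool:
  series: [0,0,0,0,0,0,0,0]

```text
clock: 8.28
eef_pos: [543.9, -145.6, 53.9]
tcp_rot: [-3.142, -0.0, -0.293]
contact_force: [0.5, 0.4, 0.5]
opening: 0.817
```

>>> servo_tool:
  series: [0,0,0,0,0,0,0,0,0,0,0,0,0,0,0,0,0,0,0,0,0,0,0,0,0,0,0,0,0,0,0,0]
  gripper: 0.02
  newtons: 60

```text
clock: 8.95
eef_pos: [544.0, -145.3, 54.9]
tcp_rot: [-3.142, -0.001, -0.292]
contact_force: [-2.5, 0.7, 6.3]
opening: 0.409
```

>>> servo_tool:
  series: [0,0,0.004,0,0,0,0.008,0,0,0,0.012,0,0,0,0.012,0,0,0,0.008,0,0,0,0,0,0,0,0,0,0,0,0,0]

```text
clock: 9.62
eef_pos: [543.5, -145.2, 97.7]
tcp_rot: [3.142, 0.0, -0.292]
contact_force: [-0.5, 0.5, -4.1]
opening: 0.403
```

>>> servo_tool:
  series: [0,0,0,0,0,0,0,0,0,0,0,0]

```text
clock: 9.87
eef_pos: [543.4, -145.2, 97.3]
tcp_rot: [3.142, 0.001, -0.292]
contact_force: [-0.4, 0.4, -4.6]
opening: 0.4
```

About 4.5 N against 2 N, so this is the heavy motor. I'll raise it and carry it toward the focus.

>>> servo_tool:
  series: [0,0,0.008,0,0,0,0.013,0,0,0,0.015,0,0,0,0.015,0,0,0,0.015,0,0,0,0.014,0,0,0,0.009,0,0,0,0.005,0]

```text
clock: 10.53
eef_pos: [544.3, -145.4, 193.4]
tcp_rot: [-3.142, -0.002, -0.292]
contact_force: [0.5, -0.0, -4.5]
opening: 0.404
```

>>> servo_tool:
  series: [-0.003,0.01,0,0,-0.005,0.018,0,1,-0.006,0.022,0,1,-0.006,0.023,0,1,-0.006,0.023,0,1,-0.006,0.023,0,1,-0.006,0.023,0,1,-0.006,0.023,0,1]

```text
clock: 11.2
eef_pos: [498.2, 21.3, 190.9]
tcp_rot: [3.141, 0.002, -0.169]
contact_force: [-0.0, -0.3, -3.9]
opening: 0.404
```

>>> servo_tool:
  series: [-0.006,0.023,0,1,-0.006,0.023,0,1,-0.006,0.022,0,1,-0.005,0.018,0,0,-0.004,0.013,0,0,-0.002,0.009,0,0,0,0,0,0,0,0,0,0]

```text
clock: 11.87
eef_pos: [470.2, 127.9, 191.3]
tcp_rot: [3.141, 0.001, -0.117]
contact_force: [0.2, -0.7, -4.0]
opening: 0.406
```

>>> servo_tool:
  series: [0,0,0,0,0,0,0,0]

```text
clock: 12.03
eef_pos: [470.8, 127.1, 191.6]
tcp_rot: [3.141, 0.0, -0.119]
contact_force: [1.0, -0.9, -4.2]
opening: 0.407
```

```bash
python3 - <<'E'
from h import *
s=sense();print(s['eef_pos'],s['tcp_rot'],s['contact_force'],s['clock'])
im=grab_frame('scene'); cv2.imwrite('pics/s3.png',im)
t=grab_frame('top'); cv2.imwrite('pics/t3.png',t)
x,y,z=s['eef_pos']
print(proj('scene',[[x,y,z-51],[x,y,z],[635,205,150]]),proj('top',[[x,y,z-51],[635,205,150]]))
a=cv2.resize(im[100:250,225:375],None,fx=4,fy=4,interpolation=cv2.INTER_CUBIC)
cv2.imwrite('pics/g3.png',a)
E
```

```text
[470.7825804  127.09515572 191.61532634] [ 3.14127372e+00  2.32581133e-04 -1.18570080e-01] [ 0.96808622 -0.8506163  -4.16577744] 12.0333
[[237.67534995 167.89663138]
 [237.2711976  150.19186511]
 [305.79899458 178.55822344]] [[245.98666116 223.71377298]
 [219.57635386 167.32357215]]
```

View pics/g3.png

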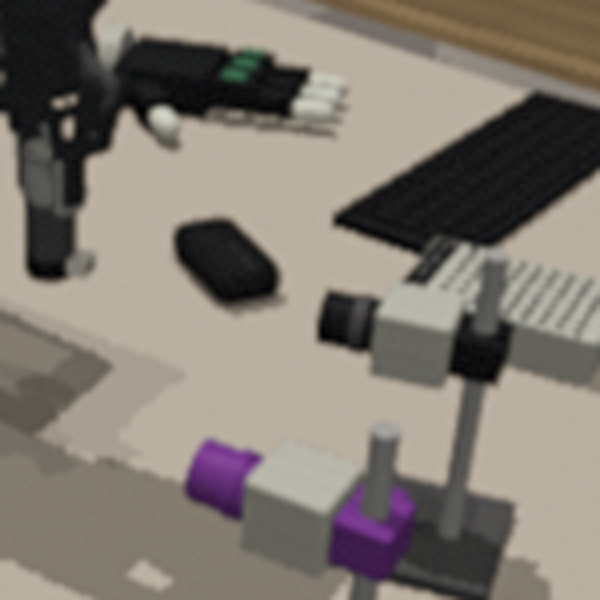

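The motor is upright in the grip with its foot near (48,272) and connector at (80,263). The lens front is near (325,318). I'll enlarge both in one composite.

```bash
python3 - <<'E'
from h import *
im=cv2.imread('pics/s3.png');t=cv2.imread('pics/t3.png')
f=lambda i,x,y,w,h,s:cv2.resize(i[y:y+h,x:x+w],None,fx=s,fy=s,interpolation=cv2.INTER_CUBIC)
cv2.imwrite('pics/m3.png',np.vstack([np.hstack([f(im,222,135,40,30,10),f(im,300,163,40,30,10)]),np.hstack([f(t,220,200,50,37.5.__int__(),8)[:296],f(t,195,140,50,37,8)])]))
E
```

```text
(no output)
```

View pics/m3.png

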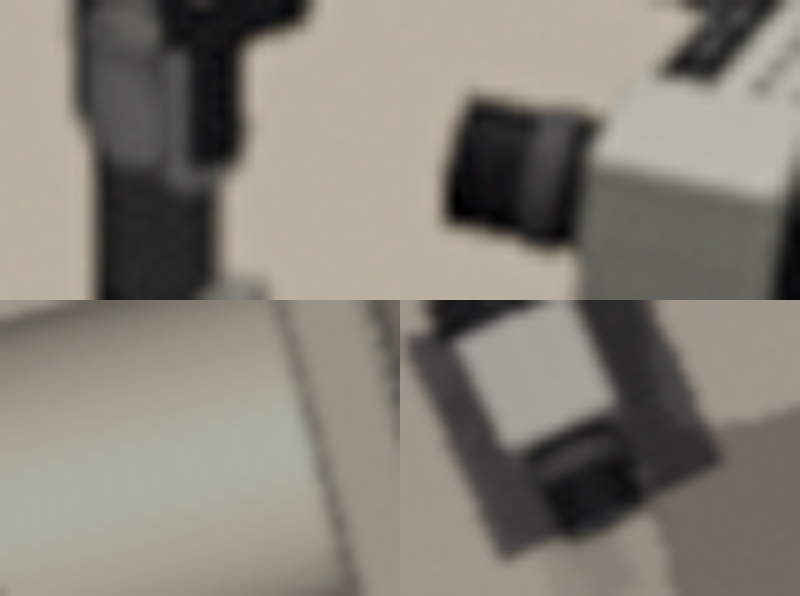

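The arm hides the motor from the top camera, and the connector's yaw reads poorly from this angle. I'll bring the motor nearer the scene camera and sweep its yaw, which gives a precise heading and axis offset.

```bash
python3 - <<'E'
from h import *
for p in([680,-230,330],[650,-200,330],[600,-150,330]): print(p,proj('scene',[p,[p[0],p[1],p[2]+90]]).round(),np.linalg.norm(campos('scene')-p))
E
```

```text
[680, -230, 330] [[134. 186.]
 [120. 124.]] 502.14350178315715
[650, -200, 330] [[144. 171.]
 [132. 112.]] 536.1401034611428
[600, -150, 330] [[157. 150.]
 [148.  95.]] 595.2112236843157
```

>>> servo_tool:
  series: [0,0,0.01,0,0,0,0.02,0,0,0,0.025,0,0,0,0.025,0,0,0,0.025,0,0,0,0.025,0,0,0,0.02,0,0,0,0.01,0]

```text
clock: 12.8
eef_pos: [471.6, 127.7, 355.4]
tcp_rot: [-3.14, -0.004, -0.118]
contact_force: [1.1, 1.2, -3.2]
opening: 0.405
```

>>> servo_tool:
  series: [0.006,-0.01,0.002,0,0.01,-0.017,0.002,0,0.014,-0.024,0.002,0,0.014,-0.024,0.002,0,0.014,-0.024,0.002,0,0.014,-0.024,0.002,0,0.014,-0.024,0.002,0,0.014,-0.024,0.002,0]

```text
clock: 13.47
eef_pos: [570.8, -45.4, 366.5]
tcp_rot: [3.141, 0.002, -0.118]
contact_force: [0.6, 0.3, -3.5]
opening: 0.407
```

>>> servo_tool:
  series: [0.014,-0.024,0.002,0,0.014,-0.024,0.002,0,0.014,-0.024,0.002,0,0.014,-0.024,0.002,0,0.014,-0.024,0.002,0,0.014,-0.024,0.002,0,0.014,-0.024,0.002,0,0.01,-0.017,0.002,0]

```text
clock: 14.13
eef_pos: [678.9, -231.4, 381.7]
tcp_rot: [3.141, 0.002, -0.119]
contact_force: [-0.1, -0.6, -3.4]
opening: 0.407
```

>>> servo_tool:
  series: [0.006,-0.01,0,0,0.006,-0.01,0,0,0,0,0,0,0,0,0,0,0,0,0,0]

```text
clock: 14.55
eef_pos: [690.3, -247.4, 383.5]
tcp_rot: [-3.141, 0.001, -0.117]
contact_force: [0.4, 0.2, -3.4]
opening: 0.408
```

```bash
cat > snap.py <<'E'
from h import *
import sys,pickle
s=sense(); im=grab_frame('scene'); pickle.dump((s,im),open(f'sn{sys.argv[1]}.pkl','wb'))
print(s['eef_pos'].round(1),np.degrees(s['tcp_rot']).round(2),s['clock'])
E
python3 snap.py 0
```

```text
[ 690.3 -247.4  383.5] [-1.7997e+02  5.0000e-02 -6.7200e+00] 14.55
```

>>> servo_tool:
  series: [0,0,0,-7,0,0,0,-7,0,0,0,0,0,0,0,0]

```text
clock: 14.93
eef_pos: [690.5, -247.5, 384.2]
tcp_rot: [-3.142, -0.0, -0.358]
contact_force: [0.6, 0.1, -2.6]
opening: 0.407
```

```bash
python3 snap.py 1
```

```text
[ 690.5 -247.5  384.2] [-1.800e+02 -2.000e-02 -2.049e+01] 14.9333
```

>>> servo_tool:
  series: [0,0,0,-7,0,0,0,-7,0,0,0,0,0,0,0,0]

```text
clock: 15.32
eef_pos: [690.7, -248.0, 383.9]
tcp_rot: [-3.142, -0.0, -0.6]
contact_force: [0.4, 0.5, -4.3]
opening: 0.405
```

```bash
python3 snap.py 2
```

```text
[ 690.7 -248.   383.9] [-180.     -0.    -34.39] 15.3167
```

>>> servo_tool:
  series: [0,0,0,-7,0,0,0,-7,0,0,0,0,0,0,0,0]

```text
clock: 15.7
eef_pos: [690.7, -248.2, 383.8]
tcp_rot: [-3.142, 0.0, -0.844]
contact_force: [0.6, -0.3, -3.5]
opening: 0.409
```

```bash
python3 snap.py 3
```

```text
[ 690.7 -248.2  383.8] [-180.      0.    -48.36] 15.7
```

>>> servo_tool:
  series: [0,0,0,-7,0,0,0,-7,0,0,0,0,0,0,0,0]

```text
clock: 16.08
eef_pos: [690.7, -248.2, 383.8]
tcp_rot: [-3.142, 0.0, -1.088]
contact_force: [0.1, 0.0, -3.3]
opening: 0.408
```

```bash
python3 snap.py 4
```

```text
[ 690.7 -248.2  383.8] [-180.      0.    -62.35] 16.0833
```

>>> servo_tool:
  series: [0,0,0,-7,0,0,0,-7,0,0,0,0,0,0,0,0]

```text
clock: 16.47
eef_pos: [690.7, -248.2, 383.8]
tcp_rot: [-3.142, 0.0, -1.332]
contact_force: [1.0, 0.1, -3.9]
opening: 0.403
```

```bash
python3 snap.py 5; python3 - <<'E'
from h import *
import pickle
L=[]
for i in range(6):
    s,im=pickle.load(open(f'sn{i}.pkl','rb')); u,v=proj('scene',[s['eef_pos']-[0,0,30]])[0].astype(int)
    L.append(cv2.resize(im[v-30:v+35,u-32:u+33],None,fx=4,fy=4,interpolation=cv2.INTER_CUBIC)); print(u,v)
cv2.imwrite('pics/sweep.png',np.vstack([np.hstack(L[:3]),np.hstack(L[3:])]))
E
```

```text
[ 690.7 -248.2  383.8] [-180.      0.    -76.34] 16.4667
121 178
121 178
121 178
121 179
121 179
121 179
```

View pics/sweep.png

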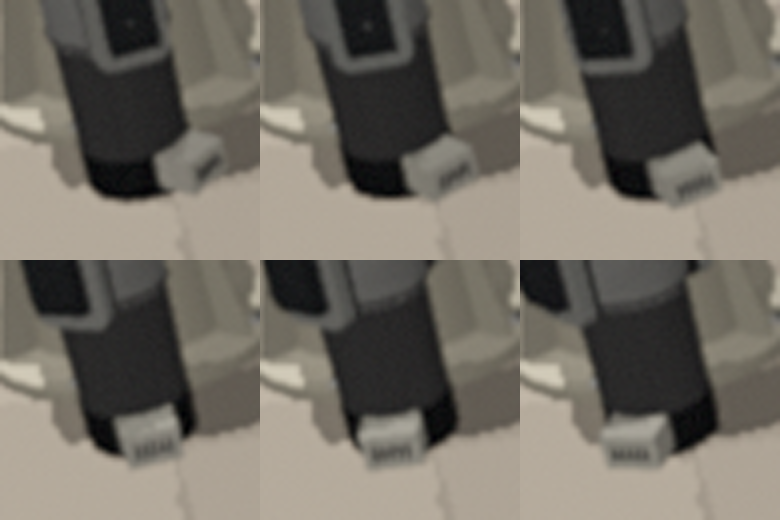

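The sweep shows the connector clearly. Pin-face centres per tile are about (207,163), (195,173), (175,186), (155,189), (133,192), (112,193). The can's mid-line stays near x=125–127.5 at row 100, so the axis sits close to the TCP.

```bash
python3 - <<'E'
from h import *
import pickle
from scipy.optimize import least_squares
np.set_printoptions(precision=2,suppress=True)
F=[(207,163),(195,173),(175,186),(155,189),(133,192),(112,193)]
Cc=[125,124,122.5,127.5,127.5,127.5]
obs=[]
for i in range(6):
    s,im=pickle.load(open(f'sn{i}.pkl','rb')); u,v=proj('scene',[s['eef_pos']-[0,0,30]])[0].astype(int)
    o=np.array([u-32,v-30]); f=(np.array(F[i])+.5)/4-.5+o
    obs.append((s['eef_pos'],s['tcp_rot'][2],f,(Cc[i]+.5)/4-.5+o[0],100/4+o[1]))
def res(p):
    y0,a,b,hz,su,sv=p; r=[]
    for e,t,f,cu,cv in obs:
        ax=e+[a*np.cos(t)-b*np.sin(t),a*np.sin(t)+b*np.cos(t),0]
        q=ax+[28*np.cos(t+y0),28*np.sin(t+y0),hz]
        A=proj('scene',[q,ax+[0,0,-35],ax])
        k=(cv-A[1,1])/(A[2,1]-A[1,1]); 
        r+=list((A[0]+[su,sv]-f)/.6)+[(A[1,0]+k*(A[2,0]-A[1,0])+su-cu)/.5]
    return np.array(r+[a/1.,b/2,su/1.5,sv/1.5,(hz+41)/2])
R=least_squares(res,[.5,0,0,-41,0,0]); cov=np.linalg.inv(R.jac.T@R.jac)
print('yaw0 deg',np.degrees(R.x[0]),'+-',np.degrees(cov[0,0]**.5),R.x[1:],np.sqrt(np.diag(cov))[1:]); print(R.fun)
E
```

```text
yaw0 deg 34.57710177238193 +- 1.0343117835789208 [ -1.21  -0.33 -40.25  -0.1   -0.36] [0.49 0.89 1.46 0.72 1.03]
[ 0.74  1.05 -0.58 -0.06  0.33  0.49  0.36 -0.76  0.9  -0.02 -0.68 -0.85
 -0.04 -0.07 -0.4  -0.45  0.22  0.01 -1.21 -0.16 -0.07 -0.24  0.37]
```

The connector is at tool yaw +34.6°, so tool yaw −10.4° points it along the camera's 24.2°. The TCP target is about (472, 129.7, 190.7).

>>> servo_tool:
  series: [-0.006,0.0104,0,4,-0.01,0.0173,0,4,-0.014,0.0242,0,4,-0.014,0.0242,0,4,-0.014,0.0242,0,4,-0.014,0.0242,0,4,-0.014,0.0242,0,4,-0.014,0.0242,0,4]

```text
clock: 17.18
eef_pos: [589.9, -74.3, 384.0]
tcp_rot: [-3.141, -0.0, -0.772]
contact_force: [0.2, 0.2, -3.1]
opening: 0.409
```

>>> servo_tool:
  series: [-0.014,0.0242,0,4,-0.014,0.0242,0,4,-0.014,0.0242,0,4,-0.014,0.0242,0,4,-0.014,0.0242,0,4,-0.014,0.0242,0,4,-0.014,0.0242,0,4,-0.01,0.0173,0,4]

```text
clock: 17.85
eef_pos: [481.4, 113.0, 384.2]
tcp_rot: [-3.141, -0.0, -0.213]
contact_force: [0.1, 1.0, -4.1]
opening: 0.41
```

>>> servo_tool:
  series: [-0.006,0.0104,0,2,-0.005,0.0086,0,0,0,0,-0.01,0,0,0,-0.02,0,0,0,-0.025,0,0,0,-0.025,0,0,0,-0.025,0,0,0,-0.025,0]

```text
clock: 18.52
eef_pos: [472.0, 129.3, 252.0]
tcp_rot: [3.141, -0.0, -0.189]
contact_force: [0.2, 0.3, -4.3]
opening: 0.407
```

>>> servo_tool:
  series: [0,0,-0.025,0,0,0,-0.02,0,0,0,-0.01,0,0,0,-0.005,0,0,0,0,0,0,0,0,0,0,0,0,0,0,0,0,0]

```text
clock: 19.18
eef_pos: [472.6, 130.5, 194.9]
tcp_rot: [-3.141, -0.002, -0.188]
contact_force: [0.4, 0.2, -4.1]
opening: 0.408
```

```bash
python3 snap.py 6
```

```text
[472.6 130.5 194.9] [-1.7995e+02 -1.1000e-01 -1.0750e+01] 19.1833
```

Now I'll trim the height and take a final scene view with the expected outline overlaid.

>>> servo_tool:
  series: [-0.0005,-0.0005,-0.004,0.3,0,0,0,0,0,0,0,0,0,0,0,0,0,0,0,0,0,0,0,0]

```text
clock: 19.73
eef_pos: [471.2, 129.9, 189.8]
tcp_rot: [-3.142, -0.0, -0.182]
contact_force: [-0.5, -0.6, -3.9]
opening: 0.407
```

```bash
python3 snap.py 7; python3 - <<'E'
from h import *
import pickle
s,im=pickle.load(open('sn7.pkl','rb')); print(s['contact_force'],s['opening'])
th=np.radians(24.2);u=np.array([np.cos(th),np.sin(th),0]);w=np.array([-u[1],u[0],0]);Z=np.array([0,0,1.])
Lf=np.array([634,202.7,150]); F=Lf-150*u; ax=F-28*u-[0,0,10]
t=np.linspace(0,2*np.pi,40)
curves=[[Lf+17*(np.cos(a)*w+np.sin(a)*Z) for a in t],[ax+17.5*(np.cos(a)*u+np.sin(a)*w) for a in t],[F+w*a+Z*b for a,b in((-8.5,-6),(8.5,-6),(8.5,6),(-8.5,6),(-8.5,-6))],[F,Lf]]
x0,y0,S=222,135,7
big=cv2.resize(im[y0:y0+75,x0:x0+110],None,fx=S,fy=S,interpolation=cv2.INTER_CUBIC); 
for c in curves:
    p=((proj('scene',c)-[x0,y0]+.5)*S-.5).round().astype(np.int32); cv2.polylines(big,[p],False,(0,0,255),1)
cv2.imwrite('pics/fin.png',big)
E
```

```text
[471.2 129.9 189.8] [-180.     -0.    -10.45] 19.7333
[-0.47720713 -0.59058525 -3.90825516] 0.40686888948503697
```

View pics/fin.png

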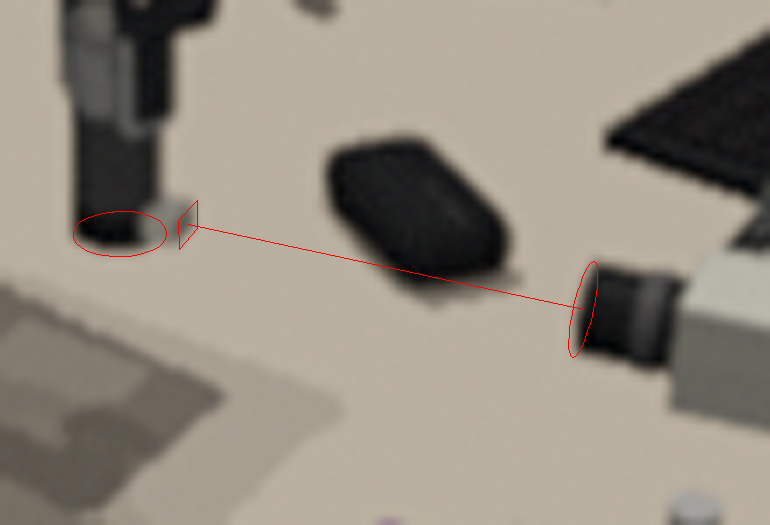

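The overlay agrees to within a few mm. The real foot's lower edge looks slightly above the drawn ellipse, and the lens edge is slightly to the right of the ring. I'll check these edges with sub-pixel intensity profiles.

```bash
python3 - <<'E'
from h import *
import pickle
from scipy.ndimage import map_coordinates
s,im=pickle.load(open('sn7.pkl','rb')); g=im.mean(2)
def edge(p,q):  # half-level crossing along p->q
    p,q=map(np.array,(p,q)); t=np.linspace(0,1,200); P=p+(q-p)*t[:,None]
    v=map_coordinates(g,[P[:,1],P[:,0]],order=1); m=(v[:8].mean()+v[-8:].mean())/2
    i=np.argmax((v>m)!=(v[0]>m)); return P[i].round(2),v[[0,-1]].round()
print('cap bottom',[edge((u,167),(u,174))[0] for u in(236.,237,238,239)])
print('can L/R',edge((237,158),(229,158)),edge((238,158),(250,158)), 'cap L',edge((237,165),(229,165)))
print('conn right',[edge((246,v),(252,v)) for v in(165.,166,167)])
print('conn top/bot',[(edge((u,164),(u,160)),edge((u,167),(u,172))) for u in(245.,246)])
print('lens left',[edge((310,v),(300,v))[0] for v in(174.,177,179,181,183)],'top/bot',[(edge((u,178),(u,168))[0],edge((u,178),(u,192))[0]) for u in(309.,311.)])
th=np.radians(24.2);u=np.array([np.cos(th),np.sin(th),0]);w=np.array([-u[1],u[0],0]);Z=np.array([0,0,1.])
Lf=np.array([634,202.7,150]); F=Lf-150*u; t=np.linspace(0,2*np.pi,400)
ring=lambda c,a,b,r:proj('scene',[c+r*(np.cos(k)*a+np.sin(k)*b) for k in t])
e=s['eef_pos']; r=ring(e-[0,0,50.9],u,w,17.5)
print('PRED at sensed tcp: cap bottom',[r[(abs(r[:,0]-x)<.5)][:,1].max().round(2) for x in(236,237,238,239)],'cap L/R',r[:,0].min(),r[:,0].max())
c=ring(e-[0,0,20],u,w,17); print('can L/R at v',c[:,1].mean(),c[:,0].min(),c[:,0].max())
fc=e-[0,0,40.9]+28*u; print('conn face',proj('scene',[fc+a*w+b*Z for a in(-8.5,8.5) for b in(-6,6)]).round(2).tolist())
l=ring(Lf,w,Z,17); print('lens ring L by v',[(v,l[abs(l[:,1]-v)<.4][:,0].min().round(2)) for v in(174,177,179,181,183)])
b=Lf+8*u; l=ring(b,w,Z,17);print('barrel sect u',proj('scene',[b]),l[:,1].min(),l[:,1].max())
print('px per mm',[(proj('scene',[Lf+d])-proj('scene',[Lf])).round(2).tolist() for d in(u,w,Z)])
E
```

```text
cap bottom [array([236.  , 170.03]), array([237.  , 170.13]), array([238. , 170.1]), array([239. , 170.1])]
can L/R (array([231.85, 158.  ]), array([ 38., 174.])) (array([244.45, 158.  ]), array([ 39., 173.])) cap L (array([231.85, 165.  ]), array([ 31., 175.]))
conn right [(array([249.53, 165.  ]), array([126., 174.])), (array([249.5, 166. ]), array([119., 174.])), (array([249.08, 167.  ]), array([111., 174.]))]
conn top/bot [((array([245.  , 161.93]), array([120., 139.])), (array([245.  , 169.54]), array([120., 174.]))), ((array([246.  , 162.39]), array([130., 173.])), (array([246.  , 169.46]), array([111., 174.])))]
lens left [array([305.63, 174.  ]), array([304.62, 177.  ]), array([304.22, 179.  ]), array([303.87, 181.  ]), array([303.82, 183.  ])] top/bot [(array([309.  , 172.57]), array([309.  , 186.09])), (array([311.  , 173.08]), array([311.  , 186.51]))]
PRED at sensed tcp: cap bottom [np.float64(171.35), np.float64(171.45), np.float64(171.49), np.float64(171.49)] cap L/R 231.92145037976667 245.31157608516924
can L/R at v 157.6472135314262 231.76526146739374 245.0213988385096
conn face [[247.03, 170.44], [247.0, 166.32], [249.72, 167.5], [249.72, 163.42]]
lens ring L by v [(174, np.float64(304.64)), (177, np.float64(303.7)), (179, np.float64(303.23)), (181, np.float64(302.92)), (183, np.float64(302.75))]
barrel sect u [[308.06033867 179.41102682]] 172.50902323548164 186.27984672617748
px per mm [[[0.4, 0.09]], [[0.12, -0.19]], [[0.04, -0.35]]]
```

The remaining differences are about 1–2 mm: the face is roughly 151.5 mm from the lens, and its height is right to about 1 mm. I'll make one small trim toward the lens, settle and check the state.

>>> servo_tool:
  series: [0.001,0.0005,0,0,0,0,0,0,0,0,0,0,0,0,0,0,0,0,0,0,0,0,0,0,0,0,0,0,0,0,0,0]

```text
clock: 20.45
eef_pos: [472.2, 130.4, 189.8]
tcp_rot: [-3.142, 0.0, -0.182]
contact_force: [0.6, -0.0, -3.5]
opening: 0.406
```

```bash
python3 snap.py 8; python3 - <<'E'
from h import *
t=grab_frame('top'); im=grab_frame('scene')
f=lambda i,x,y,w,h,s:cv2.resize(i[y:y+h,x:x+w],None,fx=s,fy=s,interpolation=cv2.INTER_CUBIC)
cv2.imwrite('pics/end.png',np.hstack([f(im,40,190,130,160,3),f(t,290,110,125,150,3.2)[:480]]))
E
```

```text
[472.2 130.4 189.8] [-180.      0.    -10.45] 20.45
```

View pics/end.png

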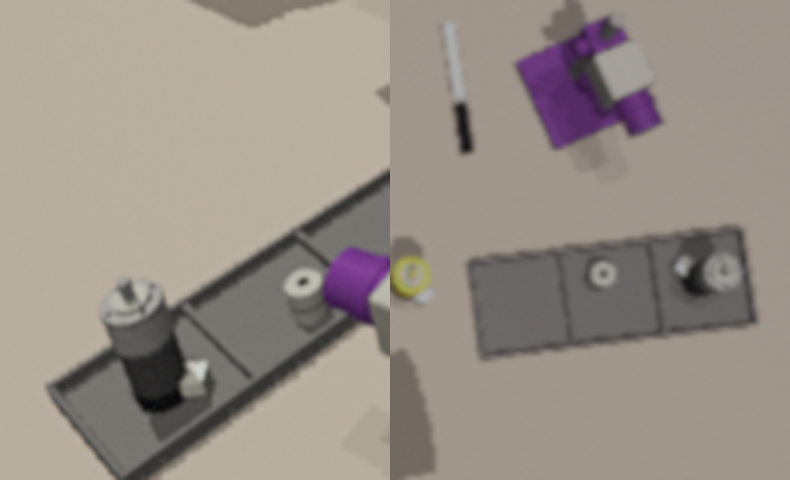

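The light motor stands upright in its compartment, at (145,345) on the left and (715,272) on the right. The coupling, marker and decoys are where they were. I'm handing in.

```bash
python3 -c "from rig import *; print(sign_off())"
```

```text
the job is handed in; nothing more can be done
None
```

I lifted both motors in turn. The one on the right in the top view weighed about 2 N, so I set it back upright in the tray. The other weighed about 4 N, so I kept that one and am holding it upright in front of the inspection camera. I handed in at about 20.5 s on the robot's clock, with the grip still closed.

- **Facing:** a six-picture sweep of the held motor put its connector at 34.6° ± 1° from the tool. I turned it so the connector lies along the lens axis, which I measured at about 24°.
- **Position:** the connector's face should be about 150 mm from the lens and about 150 mm above the bench. In the last edge check, some edges of the motor and lens differed from the prediction by up to about 1.4 pixels, or 2–4 mm. Part of that is image blur and camera calibration, so I expect a true error of 1–2 mm. After that check I moved it about 1 mm closer to the lens and did not re-measure.
- **Not seen from above:** the arm hides the held motor from the top camera, so its sideways position rests on the scene camera and the arm's own readings.
- **Other things:** the last pictures show the light motor upright and the coupling, marker, yellow motor and one purple camera in place. They did not cover the mouse, power supply or second purple camera.

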